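Open the drive's control enclosure for service

TASK

Open the access panel of the grey control enclosure for service: turn both wing fasteners a full quarter turn to unlocked, lift the panel until the prop springs up under it, set the panel down on the prop and let go. Then take the panel again and swing it over past upright so that it lies back against its stop and stays open on its own. Leave the pot, the jar and the timer standing where they are.

Things in the scene. Friction and masses are not known exactly. Their poses are not given: they have to be found in the camera images.
- enclosure: Grey sheet-steel control enclosure, 210 (x) x 270 (y) x 80 mm high, fixed on the worktop, vent slots in front. Origin: centre of its underside; x points away from the robot to the hinge side, y to the left, z up. In its top is a hinged access panel, flush with the frame round it (3 mm gap: the panel's edge cannot be gripped while closed).
- panel (a joint): Opening angle of the access panel, rad: 0 closed (level), 1.57 upright, 1.92 lying back on its stop. Grey plate, 165 mm from hinge axis to front edge, 220 wide, 10 thick, about 0.65 kg. It swings freely: below its balance point, close to upright, it falls back shut or onto the prop; beyond it, it falls open. A locked fastener holds it shut.
- panel_hinge (a point): Centre of the panel's hinge axis, along the enclosure's y: 80 mm behind the enclosure's origin, 75 mm above the worktop, at the panel's mid-thickness. Its frame turns with the panel: x from front edge to hinge, z out of the outer face.
- panel_edge (a point): Middle of the panel's front edge at mid-thickness, 165 mm from the hinge axis; moves with the panel, axes as panel_hinge. Within 35 mm of y on either side the edge is bare on both faces for 65 mm.
- handle (a point): Middle of the steel bar handle on the outer face: round bar 10 mm thick, 90 long along the panel's y, a leg at each end. Its axis is 90 mm from the hinge axis (75 from the front edge), 40 above the panel's mid-plane; 30 mm gap below it. It can roll between pinching fingers as the panel turns. From about 1.1 rad the panel's front part comes up against a gripper held straight down on the bar.
- wing_left (a joint): Turn of the left wing fastener, rad: 0 locked (wing points front to back, along the enclosure's x), 1.57 unlocked at its stop (wing along y). Unlocks turning ANTICLOCKWISE seen from above. A cam tongue under the panel turns with it and is held under the front frame up to about 0.85. Starts 0 to 0.2. Stiff (about 0.1 N m), stays where it is left.
- wing_right (a joint): Turn of the right wing fastener, the mirror image: 0 locked, 1.57 unlocked; it unlocks turning CLOCKWISE seen from above.
- wing_left_grip (a point): Centre of the left black plastic wing, on its axis, 135 mm from the hinge axis and 75 left of the panel's middle. Wing 60 long x 12 thick x 24 mm high; its underside is 11, its top 35 above the panel's mid-plane (panel face: 5), on a round base 28 across. x runs along the wing, z out of the panel.
- wing_right_grip (a point): The same for the right wing, 75 mm to the right of the middle.
- prop (a joint): Self-setting prop: steel rod 8 mm thick, 100 long, inside the enclosure, 100 mm left of its middle. 0 folded flat; a light spring lifts it after the panel as that is raised; once the panel is beyond about 0.84 rad it springs to its stop at 1.13, leaning 25 degrees to the hinge. The panel then lowered rests on its tip at about 0.77 rad.
- white_pot: Pot of white paint with dried brown rim, 106 mm across, 112 high, standing loose to the left of the enclosure; origin at the centre of its underside. Bystander.
- jar_black: Black sample jar, 52 mm across, 62 high, loose, behind the enclosure; origin at the centre of its underside. Bystander.
- timer: White timer 70 x 64 x 20 mm lying loose to the left; origin at the centre of its underside. Bystander.

How it is judged:
By the outcome, as a careful person would: the job done as asked, in the order asked, and still so for the second after the job is handed in, with the robot touching nothing.
It also fails if it takes over 72 s, if anything falls off the work surface, if the arm or the gripper's body presses on something with over 40 N, if the wrist force passes 120 N, or if a joint passes its speed limit or range.

ROBOT

A 6-joint arm with a two-finger parallel gripper is mounted at the origin on a cart in front of the work surface, level with it; the furniture and walls round the work are solid. World frame = base frame: x ahead of the robot, y to its left, z up, the work surface at z = 0. Lengths are in mm, angles in rad, forces in N, time in s.
With the tool pointing down it reaches from about 350 to 950 mm from the base axis. Payload 17.4 kg.
Tool frame: the origin (TCP) lies at the very end of the fingers, on their centre line; the grasp point (between the pads) lies arm.grasp_offset behind it (arm.grasp_offset is the distance from the TCP to the grasp point, in mm); z points along the fingers, y is the line along which they close (so a half turn about z gives the same grasp; the last joint's range is limited). The gripper opens to 93 mm and grips with 3 to 60 N. Pads are 15 mm wide; open, the fingers measure 128 mm over their backs; the gripper's body (75 mm by 188 mm) begins 65 mm behind the grasp point.
Start: joints at [-1.22, 0.116, 1.442, -0, 1.584, -0.038], TCP at [255.869, -624.631, 218.646] pointing down, gripper open.
Joint ranges: [-2.83, 2.83], [-0.83, 2.19], [0.07, 2.5], [-1.14, 4.28], [0.01, 3], [-2.97, 2.97]. Speed limits (rad/s): [1.89, 1.89, 2.22, 3.14, 3.14, 3.14].

INTERFACE

Orientations are given as [roll, pitch, yaw] about the fixed x, y, z axes, in that order (R = Rz(yaw) Ry(pitch) Rx(roll)).
In Python, from workcell import observe, eyes, order, arm gives the robot as it stands.
- The arm moves only by the tool move_arm, never from a script. Its argument "plan" is text: rows parted by semicolons, each of 5 numbers parted by spaces: the shift along the tool's x, y, z in mm, then the turn about the tool's z in rad, then the finger opening in mm, from 0 to 93. In form: x y z spin fingers; .... A call has 1 to 5 rows; each row is the pose to reach, as a shift and turn from the pose commanded when the call began, along the tool's axes at that moment; what a row does not reach only later rows make up. A row lasts 1/12 s, in which the tool goes at most 41.7 mm and 7.16 degrees, less where a joint would pass 70% of its speed; a pose out of reach is approached as far as the arm can. A call with a gripper value outside its range is refused whole. The fingers move at their own pace and stop on an object; "grip_force" is the grip in N (left out, the last holds). Time passes only in rows, so rows that repeat a pose let the fingers close. It gives the time, the measured TCP pose, the force, the opening and the grip force at its end, in the units of the state.
- observe(): the state, without advancing time (a new reading comes with each control period).
- eyes.grab_frame(name): name is "scene" or "top"; returns a dict with "img" (384x512x3 uint8, red, green, blue), "fx", "fy", "cx", "cy" (pixels), "D" ([k1, k2, p1, p2, k3] as OpenCV has them; the pictures are not rectified), "T" (4x4, takes a point from camera to world coordinates). Camera axes: x right, y up, looking along -z (the intrinsics and any distortion apply to the point x, -y, -z); pixel columns grow to the right and rows downward; lengths in mm; the calibration is good to about 2 mm. A picture is of the moment at which its call begins. There is no depth.
- order.hand_in(): hands the job in; it is judged then, once.
The state is a dict: "clock": time; "qpos": joint angles; "joint_vel": joint speeds; "joint_torque": joint torques, N m; "tcp_pos": TCP position; "eef_rot": TCP orientation; "force": force on the tool from outside, world axes, zero at the start; "torque": the same for the moment, N m; "grip_width": finger opening in mm; "grasp_force": force on a finger pad.
Only numpy, scipy, OpenCV 4.12 (cv2) and the standard library are available. Lean on these libraries where they do the work, as an engineer would, in place of code of your own. Each camera call takes 0.05 s, during which the arm holds its last target. There are 200 camera calls.

## Working session

There is one attempt and no reset: what is moved stays moved. The work goes in short steps, Python scripts to look and compute and a tool call to move; the robot and the scene stay as the last step left them, time stands still between calls to the robot, and variables do not carry over. Pictures are saved under pics/ and viewed, at most 10 in all, crops included, and the job is handed in when it is done.

Besides the shell and the picture viewer there is one more tool, called in YAML: its name, and indented under it one key for each argument. move_arm: Moves the arm, as the interface text tells. Its arguments: {"type":"object","properties":{"plan":{"type":"string"},"grip_force":{"type":"number"}},"required":["plan"]}

```bash
ls; mkdir -p pics; python3 - <<'E'
from workcell import observe, eyes, order, arm
import cv2,numpy as np
print(observe()); print(arm.grasp_offset)
for n in("scene","top"):
    f=eyes.grab_frame(n); cv2.imwrite(f"pics/{n}0.png",cv2.resize(f["img"][:,:,::-1],(768,576),interpolation=cv2.INTER_CUBIC))
    print(n,f["fx"],f["fy"],f["cx"],f["cy"],f["D"],np.round(f["T"],3).tolist())
E
```

```text
pics
{'clock': 0.0, 'qpos': array([-1.21982036e+00,  1.16475609e-01,  1.44228011e+00, -3.05331610e-05,
        1.58399411e+00, -3.78238891e-02]), 'joint_vel': array([ 7.77261890e-04, -7.74651067e-05,  6.16449608e-04, -1.42179988e-03,
       -1.76979546e-03, -1.28244021e-03]), 'joint_torque': array([-3.88621746e-03, -7.21260095e+01, -6.22616673e+01,  7.78913707e-02,
        2.36925215e-02, -1.19438314e-04]), 'tcp_pos': array([ 255.77365058, -624.4365595 ,  217.90295889]), 'eef_rot': array([-3.14043515e+00, -1.32494856e-05,  3.88799466e-01]), 'force': array([0.24518268, 0.05522238, 0.0115005 ]), 'torque': array([-0.00092997,  0.01927608, -0.02604554]), 'grasp_force': 0.0, 'grip_width': 93.18421371347215}
18.8
scene 362.94354453296404 362.94354453296404 248.23083572049157 191.1998022707153 [-0.02744333  0.          0.          0.          0.        ] [[-0.615, 0.401, -0.679, -128.035], [-0.788, -0.335, 0.517, 595.989], [-0.02, 0.853, 0.522, 657.475], [0.0, 0.0, 0.0, 1.0]]
top 429.29837995019443 429.29837995019443 255.32358235210052 189.17472978594873 [0.01647704 0.         0.         0.         0.        ] [[0.026, 0.999, -0.047, 539.462], [-0.999, 0.027, 0.026, 37.326], [0.027, 0.046, 0.999, 1491.236], [0.0, 0.0, 0.0, 1.0]]
```

View pics/scene0.png

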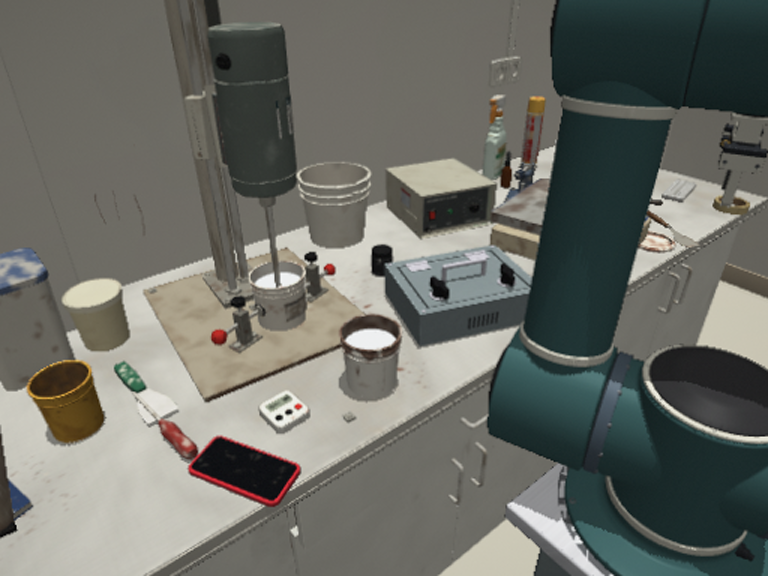

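View pics/top0.png

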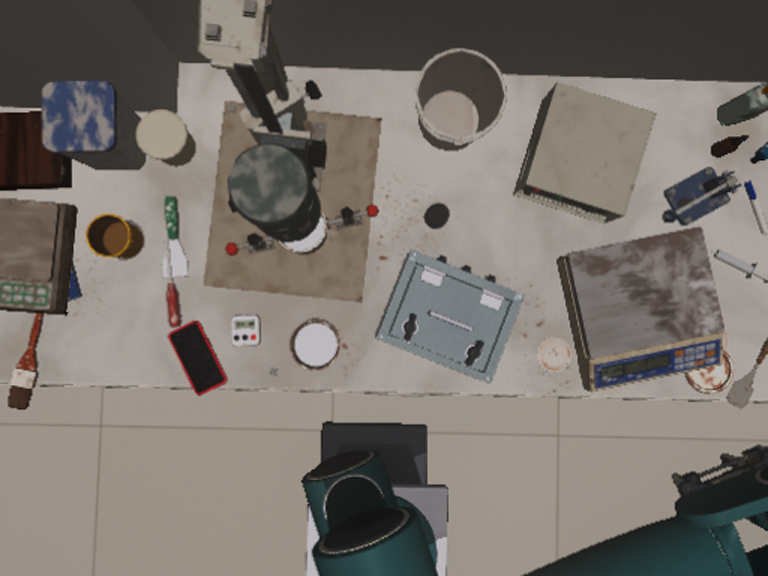

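The top view shows the enclosure with corners near (411,250), (522,293), (490,382) and (377,337). The wings are near (410,326) and (474,352), and the handle is near (450,319). I'll zoom in to measure these.

```bash
cat > h.py <<'E'
import cv2,numpy as np
from workcell import observe, eyes, order, arm
def crop(n,x0,y0,w,h,s,name):
    f=eyes.grab_frame(n); cv2.imwrite(name,cv2.resize(f["img"][y0:y0+h,x0:x0+w,::-1],(w*s,h*s),interpolation=cv2.INTER_CUBIC)); return f
def ray(f,uv):
    K=np.array([[f["fx"],0,f["cx"]],[0,f["fy"],f["cy"]],[0,0,1]])
    p=cv2.undistortPoints(np.array(uv,float).reshape(-1,1,2),K,np.array(f["D"],float)).reshape(-1,2)
    T=np.array(f["T"]); d=np.c_[p[:,0],-p[:,1],-np.ones(len(p))]@T[:3,:3].T
    return T[:3,3],d
def onz(f,uv,z):
    o,d=ray(f,uv); z=np.broadcast_to(z,len(d)); return o+d*((z-o[2])/d[:,2])[:,None]
def proj(f,P):
    T=np.array(f["T"]); c=(np.atleast_2d(P)-T[:3,3])@T[:3,:3]; c=c*[1,-1,-1]
    K=np.array([[f["fx"],0,f["cx"]],[0,f["fy"],f["cy"]],[0,0,1]])
    return cv2.projectPoints(c,np.zeros(3),np.zeros(3),K,np.array(f["D"],float))[0].reshape(-1,2)
E
python3 -c "
from h import *
crop('top',245,160,110,100,7,'pics/c1.png')
crop('scene',250,155,110,80,7,'pics/c2.png')"
```

```text
(no output)
```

View pics/c1.png

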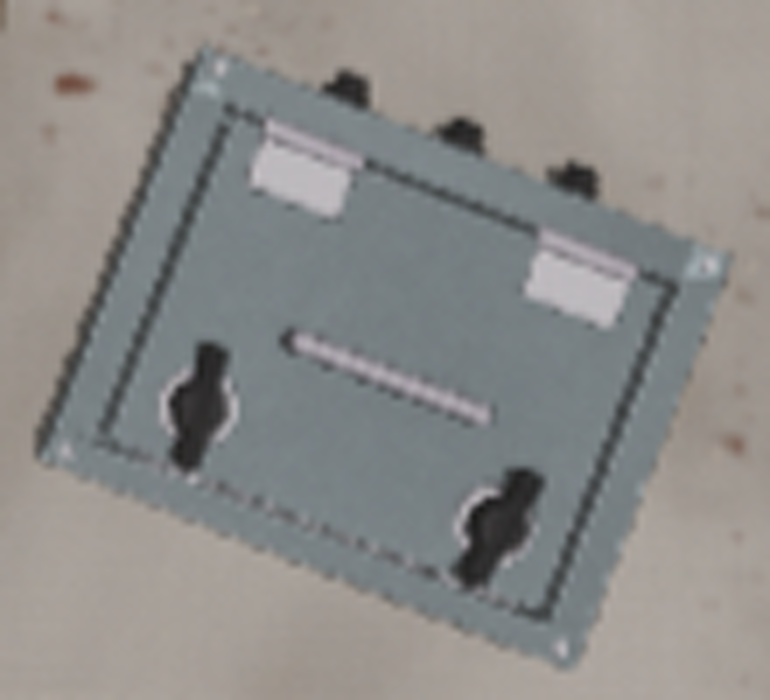

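View pics/c2.png

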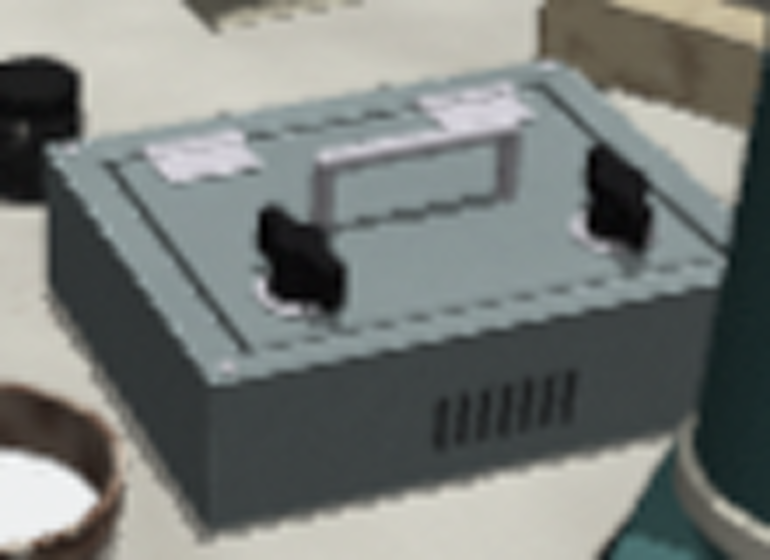

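The top crop shows the lid corners at BL (200,50), BR (730,258), FR (577,668) and FL (40,455). The left wing tips are at (211,348) and (186,465), the right wing tips at (525,475) and (468,582), and the handle runs from (288,340) to (490,414). In the scene crop the corners are BL (48,155), BR (552,62) and FL (207,383).

```bash
cat > fit.py <<'E'
from h import *
from scipy.optimize import least_squares
ft=eyes.grab_frame("top"); fs=eyes.grab_frame("scene")
c=lambda a,x0,y0:(np.array(a)+.5)/7-.5+[x0,y0]
t=c([[200,50],[730,258],[577,668],[40,455]],245,160); s=c([[48,155],[552,62],[207,383]],250,155)
L=np.array([[105,135,80],[105,-135,80],[-105,-135,80],[-105,135,80]],float)
def W(p,l):
    ca,sa=np.cos(p[2]),np.sin(p[2]); l=np.atleast_2d(l); return np.c_[p[0]+ca*l[:,0]-sa*l[:,1],p[1]+sa*l[:,0]+ca*l[:,1],l[:,2]]
for nm,r in(("top",lambda p:proj(ft,W(p,L))-t),("scene",lambda p:proj(fs,W(p,L[[0,1,3]]))-s),("both",lambda p:np.r_[proj(ft,W(p,L))-t,proj(fs,W(p,L[[0,1,3]]))-s])):
    q=least_squares(lambda p:r(p).ravel(),[530,-130,-.4]); print(nm,q.x.round(3),r(q.x).round(2).tolist())
p=q.x
print("corners",onz(ft,t,80).round(1).tolist())
wl=onz(ft,c([[211,348],[186,465]],245,160),105);wr=onz(ft,c([[525,475],[468,582]],245,160),105);h=onz(ft,c([[288,340],[490,414]],245,160),120)
for w in(wl,wr,h): d=w[0]-w[1]; print(w.mean(0).round(1),"yaw-rel",np.arctan2(d[1],d[0])-p[2],np.hypot(*d[:2]))
for n,l in(("wl",[-55,75,98]),("wr",[-55,-75,98]),("h",[-10,0,115]),("edge",[-85,0,75]),("hinge",[80,0,75])): print(n,W(p,l).round(1))
o=observe(); print(o["tcp_pos"],o["eef_rot"])
E
python3 fit.py
```

```text
top [ 5.39629e+02 -1.47561e+02 -3.48000e-01] [[0.17, -0.73], [0.42, -0.52], [-0.36, 0.46], [-0.23, 0.77]]
scene [ 5.38620e+02 -1.43218e+02 -3.52000e-01] [[-1.08, -0.93], [0.73, -0.5], [0.32, 0.79]]
both [ 5.39929e+02 -1.46325e+02 -3.49000e-01] [[-0.16, -0.85], [0.07, -0.58], [-0.76, 0.38], [-0.62, 0.63], [-0.65, -1.29], [0.89, -0.93], [1.01, 0.25]]
corners [[681.9, -56.0, 80.0], [590.5, -308.9, 80.0], [396.4, -239.8, 80.0], [489.5, 14.5, 80.0]]
[514.5 -57.6 105. ] yaw-rel 0.1617081500203392 55.06299504036042
[ 462.  -196.5  105. ] yaw-rel -0.12352070909753693 55.90727735756654
[ 530.5 -143.4  120. ] yaw-rel 1.5952970388379886 98.36748839828246
wl [[513.9 -57.   98. ]]
wr [[ 462.6 -198.    98. ]]
h [[ 530.5 -142.9  115. ]]
edge [[ 460.  -117.3   75. ]]
hinge [[ 615.1 -173.7   75. ]]
[ 255.8418963  -624.59090579  218.39358795] [-3.14124106e+00 -2.50552856e-06  3.88780483e-01]
```

The three fits agree within about 3 mm. The wing and handle positions also match the model, with the left wing at about 0.16 and the right at about 0.12. Next I'll write a helper that converts world waypoints into tool-axis shifts.

```bash
cat > w.py <<'E'
import numpy as np
E0=np.array([540,-147.]);Y=-.349
def enc(x,y): c,s=np.cos(Y),np.sin(Y); return E0+[c*x-s*y,s*x+c*y]
def chain(p,ws):
    for w in ws:
        d=np.subtract(w[:3],p[:3]); c,s=np.cos(p[3]),np.sin(p[3])
        print(np.round([c*d[0]+s*d[1],s*d[0]-c*d[1],-d[2],p[3]-w[3]],3),"->",np.round(w,2)); p=w
E
python3 -c "
from w import *
s=np.array([255.869,-624.631,218.646,.3888]); l=enc(-55,75); e=np.array([*l,150,-.188]); print(l)
chain(s,[s+(e-s)*k/4 for k in(1,2,3,4)]+[np.array([*l,89,-.188])])
"
```

```text
[513.96253701 -57.71365994]
[ 113.434 -106.692   17.161    0.144] -> [ 3.2039e+02 -4.8290e+02  2.0148e+02  2.4000e-01]
[  96.925 -121.885   17.162    0.144] -> [ 3.8492e+02 -3.4117e+02  1.8432e+02  1.0000e-01]
[  78.404 -134.548   17.161    0.144] -> [ 4.4944e+02 -1.9944e+02  1.6716e+02 -4.0000e-02]
[ 5.82560e+01 -1.44419e+02  1.71610e+01  1.44000e-01] -> [ 5.1396e+02 -5.7710e+01  1.5000e+02 -1.9000e-01]
[-0. -0. 61.  0.] -> [ 5.1396e+02 -5.7710e+01  8.9000e+01 -1.9000e-01]
```

move_arm:
  plan: "28 -27 4 0.036 60; 57 -53 8 0.072 50; 85 -80 13 0.108 45; 113.4 -106.7 17.2 0.144 40; 113.4 -106.7 17.2 0.144 40"

```text
clock: 0.72
tcp_pos: [322.3, -478.3, 201.1]
eef_rot: [-3.141, -0.001, 0.245]
force: [0.1, 0.3, -0.1]
grip_width: 64.2
grasp_force: 0.0
```

move_arm:
  plan: "24 -30 4 0.036 40; 48 -61 8 0.072 40; 73 -91 13 0.108 40; 96.9 -121.9 17.2 0.144 40; 96.9 -121.9 17.2 0.144 40"

```text
clock: 1.13
tcp_pos: [386.5, -336.7, 183.8]
eef_rot: [-3.14, -0.001, 0.102]
force: [-0.3, -0.3, 0.2]
grip_width: 40.4
grasp_force: 0.0
```

move_arm:
  plan: "20 -34 4 0.036 40; 40 -67 8 0.072 40; 59 -101 13 0.108 40; 78.4 -134.5 17.2 0.144 40; 78.4 -134.5 17.2 0.144 40"

```text
clock: 1.55
tcp_pos: [450.8, -195.0, 166.5]
eef_rot: [-3.14, -0.0, -0.041]
force: [0.8, -0.5, -0.8]
grip_width: 39.8
grasp_force: 0.0
```

move_arm:
  plan: "15 -36 4 0.036 40; 30 -72 8 0.072 40; 44 -108 13 0.108 40; 58.3 -144.4 17.2 0.144 40; 58.3 -144.4 17.2 0.144 40"

```text
clock: 1.97
tcp_pos: [515.2, -53.4, 149.0]
eef_rot: [-3.14, 0.001, -0.186]
force: [-0.3, -1.7, 0.5]
grip_width: 39.8
grasp_force: 0.0
```

move_arm:
  plan: "0 0 0 0 40; 0 0 0 0 40; 0 0 0 0 40"

```text
clock: 2.22
tcp_pos: [513.6, -58.9, 150.1]
eef_rot: [3.141, -0.0, -0.188]
force: [-0.4, -0.2, 0.4]
grip_width: 40.0
grasp_force: 0.0
```

Only transient overshoot, so I'm on target. Next: descend, grip, and turn.

move_arm:
  plan: "0 0 20 0 40; 0 0 40 0 40; 0 0 55 0 40; 0 0 61 0 40; 0 0 61 0 40"

```text
clock: 2.63
tcp_pos: [513.0, -58.7, 87.8]
eef_rot: [3.141, 0.002, -0.189]
force: [-0.1, -0.2, -0.4]
grip_width: 40.3
grasp_force: 0.0
```

move_arm:
  plan: "0 0 0 0 25; 0 0 0 0 8; 0 0 0 0 8; 0 0 0 0 8; 0 0 0 0 8"
  grip_force: 25

```text
clock: 3.05
tcp_pos: [514.1, -57.2, 89.5]
eef_rot: [-3.14, -0.001, -0.187]
force: [1.0, 17.6, 4.4]
grip_width: 11.6
grasp_force: 24.8
```

move_arm:
  plan: "0 -1 0 0 8; 0 -1 0 0 8; 0 -1 0 0 8"

```text
clock: 3.3
tcp_pos: [514.2, -56.9, 89.5]
eef_rot: [3.141, -0.001, -0.187]
force: [-0.8, -0.8, 5.7]
grip_width: 11.8
grasp_force: 24.9
```

move_arm:
  plan: "0 0 0 -0.1 8; 0 0 0 -0.2 8; 0 0 0 -0.3 8; 0 0 0 -0.4 8; 0 0 0 -0.5 8"
  grip_force: 40

```text
clock: 3.72
tcp_pos: [514.3, -57.3, 89.5]
eef_rot: [3.14, -0.0, 0.318]
force: [-0.6, -5.6, 4.7]
grip_width: 11.7
grasp_force: 39.9
```

move_arm:
  plan: "0 0 0 -0.1 8; 0 0 0 -0.2 8; 0 0 0 -0.3 8; 0 0 0 -0.4 8; 0 0 0 -0.5 8"

```text
clock: 4.13
tcp_pos: [514.5, -57.7, 89.5]
eef_rot: [3.139, 0.001, 0.817]
force: [1.6, -8.2, 3.1]
grip_width: 11.8
grasp_force: 39.9
```

move_arm:
  plan: "0 0 0 -0.1 8; 0 0 0 -0.2 8; 0 0 0 -0.3 8; 0 0 0 -0.4 8; 0 0 0 -0.4 8"

```text
clock: 4.55
tcp_pos: [514.9, -57.9, 89.6]
eef_rot: [3.138, 0.002, 1.219]
force: [4.9, -9.3, 0.7]
grip_width: 11.5
grasp_force: 40.0
```

```bash
python3 -c "
from workcell import observe
o=observe();print(o['tcp_pos'],o['eef_rot'],o['force'],o['torque'],o['grip_width'])"
```

```text
[514.86437351 -57.86017519  89.57664879] [3.13833728e+00 1.52168697e-03 1.21934796e+00] [ 4.86045294 -9.32784829  0.74386543] [-1.80296465 -1.04404917  0.0973574 ] 11.533155625621367
```

move_arm:
  plan: "0 0 0 -0.06 8; 0 0 0 -0.06 8; 0 0 0 -0.06 8"

```text
clock: 4.8
tcp_pos: [514.8, -57.9, 89.6]
eef_rot: [3.138, 0.002, 1.273]
force: [4.7, -9.6, 1.0]
grip_width: 11.6
grasp_force: 40.3
```

```bash
python3 -c "
from workcell import observe
o=observe();print(o['tcp_pos'],o['eef_rot'],o['force'],o['torque'],o['grip_width'])"
```

```text
[514.84500306 -57.86423049  89.5612044 ] [3.13849482e+00 1.60168267e-03 1.27250600e+00] [ 4.69381691 -9.62048833  1.02811955] [-1.8082392  -0.99001575 -0.49783054] 11.582318319574366
```

```bash
python3 -c "
from w import *
r=enc(-55,-75); s=np.array([514.15,-56.73,140,1.272]); e=np.array([*r,140,2.669])
chain(s,[s+(e-s)*k/3 for k in(1,2,3)])
print(r)"
```

```text
[-50.269  -2.472  -0.     -0.466] -> [ 496.99 -104.04  140.      1.74]
[-43.806 -24.781  -0.     -0.466] -> [ 479.83 -151.36  140.      2.2 ]
[-28.015 -41.812  -0.     -0.466] -> [ 462.67 -198.67  140.      2.67]
[ 462.66879749 -198.67093108]
```

move_arm:
  plan: "0 0 0 0 40; 0 0 0 0 40; 0 0 -17 0 40; 0 0 -34 0 40; 0 0 -51 0 40"

```text
clock: 5.22
tcp_pos: [513.7, -56.5, 140.2]
eef_rot: [-3.141, -0.0, 1.273]
force: [0.7, -0.2, 0.4]
grip_width: 38.4
grasp_force: 0.0
```

move_arm:
  plan: "-12 -0.6 0 -0.116 40; -25 -1.2 0 -0.233 40; -37 -1.9 0 -0.35 40; -50.3 -2.5 0 -0.466 40; -50.3 -2.5 0 -0.466 40"

```text
clock: 5.63
tcp_pos: [496.2, -105.3, 139.8]
eef_rot: [-3.141, 0.0, 1.745]
force: [0.1, 0.4, 0.3]
grip_width: 40.0
grasp_force: 0.0
```

move_arm:
  plan: "-11 -6 0 -0.116 40; -22 -12.4 0 -0.233 40; -33 -18.6 0 -0.35 40; -43.8 -24.8 0 -0.466 40; -43.8 -24.8 0 -0.466 40"

```text
clock: 6.05
tcp_pos: [479.3, -152.2, 139.7]
eef_rot: [-3.141, -0.0, 2.207]
force: [0.6, 1.6, -0.5]
grip_width: 39.8
grasp_force: 0.0
```

move_arm:
  plan: "-7 -10.5 0 -0.116 40; -14 -21 0 -0.233 40; -21 -31.3 0 -0.35 40; -28 -41.8 0 -0.466 40; -28 -41.8 0 -0.466 40"

```text
clock: 6.47
tcp_pos: [462.4, -199.2, 139.8]
eef_rot: [-3.141, -0.0, 2.67]
force: [0.8, 0.9, -0.1]
grip_width: 39.7
grasp_force: 0.0
```

move_arm:
  plan: "0 0 0 0 40; 0 0 17 0 40; 0 0 34 0 40; 0 0 51 0 40; 0 0 51 0 40"

```text
clock: 6.88
tcp_pos: [461.7, -197.1, 85.7]
eef_rot: [3.141, -0.004, 2.664]
force: [-1.1, 0.6, -0.9]
grip_width: 40.2
grasp_force: 0.0
```

move_arm:
  plan: "0 0 0 0 25; 0 0 0 0 8; 0 0 0 0 8; 0 0 0 0 8; 0 0 0 0 8"
  grip_force: 20

```text
clock: 7.3
tcp_pos: [463.2, -198.2, 89.7]
eef_rot: [3.14, 0.001, 2.67]
force: [8.5, 18.8, 5.4]
grip_width: 12.0
grasp_force: 20.2
```

move_arm:
  plan: "0 1 0 0 8; 0 1 0 0 8; 0 1 0 0.1 8; 0 1 0 0.2 8; 0 1 0 0.3 8"
  grip_force: 40

```text
clock: 7.72
tcp_pos: [463.4, -197.9, 89.7]
eef_rot: [3.141, 0.001, 2.366]
force: [-0.4, 3.5, 6.1]
grip_width: 11.8
grasp_force: 40.0
```

move_arm:
  plan: "0 0 0 0.1 8; 0 0 0 0.2 8; 0 0 0 0.3 8; 0 0 0 0.4 8; 0 0 0 0.5 8"

```text
clock: 8.13
tcp_pos: [463.4, -197.8, 89.7]
eef_rot: [3.14, 0.001, 1.866]
force: [0.1, 2.4, 5.7]
grip_width: 11.8
grasp_force: 40.0
```

move_arm:
  plan: "0 0 0 0.1 8; 0 0 0 0.2 8; 0 0 0 0.3 8; 0 0 0 0.4 8; 0 0 0 0.5 8"

```text
clock: 8.55
tcp_pos: [463.5, -197.8, 89.7]
eef_rot: [3.14, -0.0, 1.366]
force: [0.4, 2.3, 6.1]
grip_width: 11.6
grasp_force: 40.0
```

move_arm:
  plan: "0 0 0 0.1 8; 0 0 0 0.2 8; 0 0 0 0.2 8; 0 0 0 0.2 8; 0 0 0 0.2 8"

```text
clock: 8.97
tcp_pos: [463.5, -197.8, 89.7]
eef_rot: [3.14, -0.0, 1.171]
force: [0.3, 2.9, 6.0]
grip_width: 11.8
grasp_force: 40.9
```

```bash
python3 -c "
from workcell import observe
o=observe();print(o['tcp_pos'],o['eef_rot'],o['force'],o['torque'],o['grip_width'],o['qpos'])"
```

```text
[ 463.48911939 -197.81702945   89.71412705] [ 3.14033250e+00 -2.51515767e-04  1.17097760e+00] [0.30259627 2.86855766 6.02737485] [ 0.47710199 -0.03511642  0.66615614] 11.780627881260505 [-4.54209136e-01 -1.99670631e-01  1.95880256e+00  3.25481790e-04
  1.38121611e+00 -5.44513920e-02]
```

move_arm:
  plan: "0 0 0 0 45; 0 0 0 0 45; 0 0 -17 0 45; 0 0 -34 0 45; 0 0 -51 0 45"

```text
clock: 9.38
tcp_pos: [462.8, -197.8, 140.2]
eef_rot: [-3.141, 0.0, 1.17]
force: [-0.3, -0.2, -0.6]
grip_width: 40.9
grasp_force: 0.0
```

move_arm:
  plan: "20 10 0 -0.02 45; 40 21 0 -0.04 45; 60 32 0 -0.053 45; 77 41.1 0 -0.053 45; 77 41.1 0 -0.053 45"

```text
clock: 9.8
tcp_pos: [532.5, -141.3, 139.5]
eef_rot: [-3.141, -0.0, 1.225]
force: [0.8, 0.6, 0.2]
grip_width: 44.6
grasp_force: 0.0
```

move_arm:
  plan: "0 0 0 0 45; 0 0 15 0 45; 0 0 30 0 45; 0 0 45 0 45; 0 0 45 0 45"

```text
clock: 10.22
tcp_pos: [529.1, -143.2, 92.0]
eef_rot: [-3.138, 0.0, 1.223]
force: [-0.3, 0.2, -0.1]
grip_width: 45.1
grasp_force: 0.0
```

move_arm:
  plan: "0 0 0 0 25; 0 0 0 0 6; 0 0 0 0 6; 0 0 0 0 6; 0 0 0 0 6"
  grip_force: 20

```text
clock: 10.63
tcp_pos: [531.1, -143.0, 95.5]
eef_rot: [3.141, -0.0, 1.224]
force: [-0.3, 0.1, 0.9]
grip_width: 16.5
grasp_force: 0.0
```

```bash
python3 -c "
import numpy as np
for a in list(np.arange(0,1.0,.05))+[.77]:
  print(round(a,2),np.round([90-98.5*np.cos(a+.418),98.5*np.sin(a+.418)-40],1))"
```

```text
0.0 [-0. -0.]
0.05 [2.1 4.4]
0.1 [4.4 8.8]
0.15 [ 7. 13.]
0.2 [ 9.7 17.1]
0.25 [12.7 21. ]
0.3 [15.8 24.8]
0.35 [19.1 28.4]
0.4 [22.7 31.9]
0.45 [26.3 35.2]
0.5 [30.2 38.2]
0.55 [34.2 41.1]
0.6 [38.3 43.8]
0.65 [42.5 46.3]
0.7 [46.9 48.6]
0.75 [51.4 50.6]
0.8 [56.  52.4]
0.85 [60.6 54. ]
0.9 [65.4 55.4]
0.95 [70.2 56.5]
0.77 [53.2 51.4]
```

Still closing, so I'll finish the grip and start the first part of the lift.

move_arm:
  plan: "0 0 0 0 6; 0 0 0 0 6; 0 0 0 0 6; 0 0 0 0 6"

```text
clock: 10.97
tcp_pos: [531.5, -143.2, 95.3]
eef_rot: [3.14, 0.0, 1.224]
force: [4.3, -3.4, -1.4]
grip_width: 8.9
grasp_force: 20.0
```

move_arm:
  plan: "0 2.1 -4.4 0 6; 0 4.4 -8.8 0 6; 0 7 -13 0 6; 0 9.7 -17.1 0 6; 0 9.7 -17.1 0 6"

```text
clock: 11.38
tcp_pos: [540.2, -146.3, 112.5]
eef_rot: [-3.141, 0.0, 1.224]
force: [-3.4, -0.0, -6.6]
grip_width: 8.9
grasp_force: 20.0
```

move_arm:
  plan: "0 3 -3.9 0 6; 0 6.1 -7.7 0 6; 0 9.4 -11.3 0 6; 0 13 -14.8 0 6; 0 16.6 -18.1 0 6"

```text
clock: 11.8
tcp_pos: [554.7, -151.6, 130.8]
eef_rot: [-3.139, 0.0, 1.224]
force: [-15.2, 3.2, 5.3]
grip_width: 9.1
grasp_force: 20.0
```

move_arm:
  plan: "0 3.9 -3 0 6; 0 7.9 -5.9 0 6; 0 12 -8.6 0 6; 0 16.2 -11.1 0 6; 0 20.6 -13.4 0 6"

```text
clock: 12.22
tcp_pos: [574.6, -158.9, 145.6]
eef_rot: [-3.141, 0.0, 1.224]
force: [-13.4, 1.8, 10.7]
grip_width: 8.7
grasp_force: 20.0
```

move_arm:
  plan: "0 4.5 -2 0 6; 0 9.1 -3.8 0 6; 0 13.7 -5.4 0 6; 0 18.5 -6.8 0 6; 0 23.3 -7.9 0 6"

```text
clock: 12.63
tcp_pos: [597.0, -167.1, 153.0]
eef_rot: [3.141, 0.0, 1.224]
force: [-7.7, 0.5, 7.6]
grip_width: 9.3
grasp_force: 20.0
```

move_arm:
  plan: "0 0 0 0 6; 0 0 0 0 6; 0 0 0 0 6"

```text
clock: 12.88
tcp_pos: [597.1, -167.1, 153.0]
eef_rot: [3.14, 0.0, 1.224]
force: [-5.6, -1.0, 6.2]
grip_width: 9.2
grasp_force: 20.0
```

```bash
python3 -c "
from h import *
f=crop('scene',230,110,150,130,5,'pics/s2.png')"
```

```text
(no output)
```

View pics/s2.png

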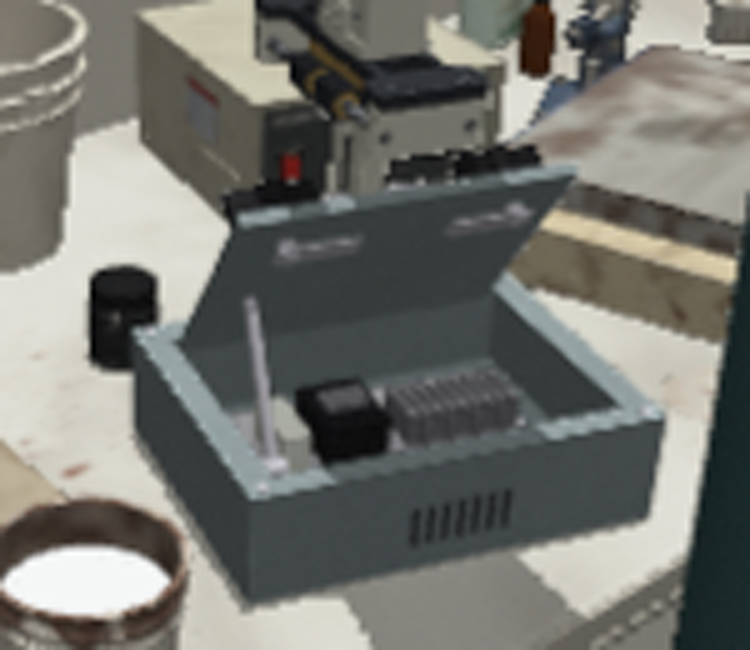

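The panel is at about 0.95 rad. The prop is erect at its stop, from (270,460) to (250,300), clear below the panel. Next I'll lower the panel onto it.

move_arm:
  plan: "0 -4.8 1.1 0 6; 0 -9.6 2.5 0 6; 0 -12 3.4 0 6; 0 -14.2 4.1 0 6; 0 -14.2 4.1 0 6"

```text
clock: 13.35
tcp_pos: [583.0, -161.9, 148.0]
eef_rot: [3.141, 0.0, 1.224]
force: [-6.2, 0.4, 4.6]
grip_width: 9.2
grasp_force: 20.0
```

move_arm:
  plan: "0 -1 0.4 0 6; 0 -1.9 0.7 0 6; 0 -2.8 1 0 6; 0 -2.8 1 0 6; 0 -2.8 1 0 6"

```text
clock: 13.77
tcp_pos: [581.0, -161.1, 147.0]
eef_rot: [3.141, 0.0, 1.224]
force: [-4.7, -1.1, 5.6]
grip_width: 9.0
grasp_force: 20.0
```

move_arm:
  plan: "0 -0.8 0.4 0 6; 0 -1.5 0.7 0 6; 0 -1.5 0.7 0 6"

```text
clock: 14.02
tcp_pos: [580.6, -161.0, 146.9]
eef_rot: [3.137, 0.0, 1.224]
force: [4.6, -3.7, 6.0]
grip_width: 9.1
grasp_force: 20.0
```

move_arm:
  plan: "0 0 0 0 14; 0 0 0 0 20; 0 0 0 0 30; 0 0 0 0 30; 0 0 0 0 30"

```text
clock: 14.43
tcp_pos: [579.4, -160.4, 145.3]
eef_rot: [-3.141, -0.0, 1.224]
force: [0.2, 0.7, 0.4]
grip_width: 29.5
grasp_force: 0.0
```

The panel is resting on the prop and released. I'll withdraw upward, pause, move over the edge, and look.

move_arm:
  plan: "0 0 -35 0 30; 0 0 -70 0 40; 0 0 -105 0 50; 0 0 -135 0 70; 0 0 -135 0 70"

```text
clock: 14.85
tcp_pos: [580.6, -160.8, 287.4]
eef_rot: [3.134, -0.0, 1.224]
force: [0.9, -0.4, 0.8]
grip_width: 52.3
grasp_force: 0.0
```

move_arm:
  plan: "0 -20 0 0 70; 0 -40 0 0 70; 0 -66 0 0 70; 0 -66 0 0 70; 0 -66 0 0 70"

```text
clock: 15.27
tcp_pos: [516.9, -137.8, 280.9]
eef_rot: [3.14, -0.0, 1.224]
force: [0.2, -0.2, 0.6]
grip_width: 69.9
grasp_force: 0.0
```

move_arm:
  plan: "0 0 0 0 70; 0 0 0 0 70; 0 0 0 0 70; 0 0 0 0 70; 0 0 0 0 70"

```text
clock: 15.68
tcp_pos: [517.7, -138.2, 280.2]
eef_rot: [-3.141, -0.0, 1.224]
force: [-0.4, 0.3, 0.6]
grip_width: 70.1
grasp_force: 0.0
```

```bash
python3 -c "
from h import *; import sys
from w import *
import w; w.E0=np.array([540.5,-146.4])
f=crop('scene',230,90,160,150,5,'pics/s3.png')
for th in(.7,.77,.84):
  x,z=80-165*np.cos(th),75+165*np.sin(th)
  print(th,[((proj(f,[*w.enc(x,y),z])[0]-[230,90]+.5)*5).round(0).tolist() for y in(110,-110)])
print(observe()['tcp_pos'])
"
```

```text
0.7 [[259.0, 387.0], [602.0, 328.0]]
0.77 [[254.0, 367.0], [597.0, 309.0]]
0.84 [[249.0, 348.0], [591.0, 291.0]]
[ 517.63172581 -138.14430018  280.29025422]
```

View pics/s3.png

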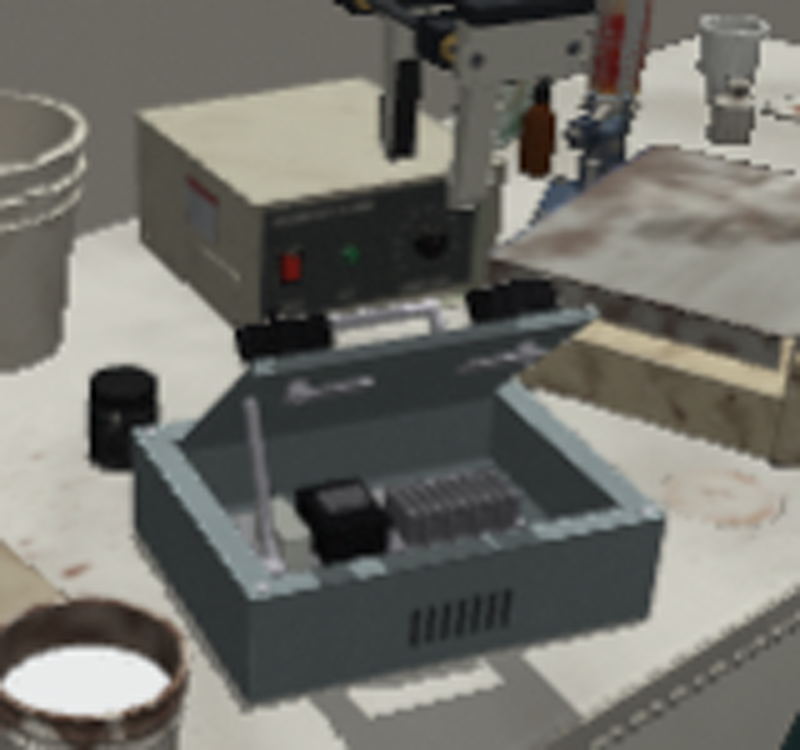

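The edge runs through (254,365) to (597,310), matching θ = 0.77, so the panel is resting on the prop. Now I'll compute the caged edge trajectory.

```bash
python3 -c "
import numpy as np
d=25;c=(-24.3,165.7)
for k,th in enumerate(np.linspace(.77,1.96,21)):
  ex,ez=80-165*np.cos(th),75+165*np.sin(th); s,co=np.sin(th),np.cos(th)
  xs=[ex-5*s,ex+5*s,ex+d*co/s-5/s,ex+d*co/s+5/s]
  m=(min(xs)+max(xs))/2; w=max(xs)-min(xs)+11
  print(k,round(th,2),np.round([m-c[0],-(ez-d-c[1]),w],1))
  if k%5==0: c=(m,ez-d)
"
```

```text
0 0.77 [ 0.6  0.8 47.4]
1 0.83 [ 5.3 -6.8 44.4]
2 0.89 [ 11.2 -13.3  41.6]
3 0.95 [ 17.5 -19.2  39.2]
4 1.01 [ 24.4 -24.7  36.9]
5 1.07 [ 31.7 -29.7  34.9]
6 1.13 [ 7.6 -4.5 32.9]
7 1.19 [15.6 -8.4 31.1]
8 1.25 [ 23.9 -11.8  29.4]
9 1.31 [ 32.3 -14.7  27.8]
10 1.36 [ 41.  -17.   26.2]
11 1.42 [ 8.8 -1.7 24.7]
12 1.48 [17.8 -2.9 23.2]
13 1.54 [26.8 -3.4 21.7]
14 1.6 [35.9 -3.4 21.8]
15 1.66 [44.9 -2.8 23.3]
16 1.72 [ 9.   1.2 24.8]
17 1.78 [17.8  3.  26.3]
18 1.84 [26.5  5.3 27.9]
19 1.9 [34.9  8.2 29.6]
20 1.96 [43.2 11.6 31.3]
```

move_arm:
  plan: "0 0 30 0 70; 0 0 60 0 70; 0 0 90 0 70; 0 0 110 0 70; 0 0 115 0 70"

```text
clock: 16.15
tcp_pos: [516.2, -137.7, 161.8]
eef_rot: [-3.137, 0.0, 1.224]
force: [0.3, 0.5, -1.8]
grip_width: 69.9
grasp_force: 0.0
```

move_arm:
  plan: "0 0 0 0 60; 0 0 0 0 48; 0 0 0 0 48; 0 0 0 0 48"
  grip_force: 10

```text
clock: 16.48
tcp_pos: [518.0, -138.2, 167.2]
eef_rot: [3.139, -0.0, 1.224]
force: [-0.2, -0.3, -0.9]
grip_width: 49.7
grasp_force: 0.0
```

move_arm:
  plan: "0 6 -6 0 48; 0 12 -12.5 0 46; 0 18 -18.5 0 44; 0 25 -24 0 42; 0 32.3 -29 0 40"

```text
clock: 16.9
tcp_pos: [548.3, -149.2, 196.6]
eef_rot: [3.141, 0.0, 1.224]
force: [-6.2, 1.7, 5.6]
grip_width: 41.2
grasp_force: 3.2
```

move_arm:
  plan: "0 7.6 -4.5 0 38; 0 15.6 -8.4 0 36; 0 23.9 -11.8 0 34; 0 32.3 -14.7 0 32; 0 41 -17 0 30"

```text
clock: 17.32
tcp_pos: [587.3, -163.3, 212.1]
eef_rot: [3.141, -0.0, 1.224]
force: [-2.1, 0.5, 0.4]
grip_width: 30.9
grasp_force: 0.8
```

Pushing with light contact, as planned. Continuing over upright.

move_arm:
  plan: "0 8.8 -1.7 0 28; 0 17.8 -2.9 0 26; 0 26.8 -3.4 0 25; 0 35.9 -3.4 0 25; 0 44.9 -2.8 0 26"

```text
clock: 17.73
tcp_pos: [629.5, -178.6, 214.1]
eef_rot: [-3.142, 0.0, 1.224]
force: [-0.5, -0.3, -0.3]
grip_width: 25.8
grasp_force: 0.0
```

move_arm:
  plan: "0 9 1.2 0 28; 0 17.8 3 0 29; 0 26.5 5.3 0 31; 0 34.9 8.2 0 33; 0 40 10 0 34"

```text
clock: 18.15
tcp_pos: [667.0, -192.2, 203.5]
eef_rot: [-3.141, 0.0, 1.224]
force: [-0.3, -0.6, 0.4]
grip_width: 33.7
grasp_force: 0.0
```

move_arm:
  plan: "0 0 0 0 40; 0 0 0 0 48; 0 0 0 0 48; 0 0 0 0 48"

```text
clock: 18.48
tcp_pos: [666.0, -191.8, 204.7]
eef_rot: [3.141, -0.0, 1.224]
force: [0.3, 0.9, 0.4]
grip_width: 47.3
grasp_force: 0.0
```

move_arm:
  plan: "0 0 -25 0 48; 0 0 -50 0 48; 0 0 -80 0 48; 0 0 -110 0 48; 0 0 -110 0 48"

```text
clock: 18.9
tcp_pos: [666.7, -192.0, 321.8]
eef_rot: [3.133, -0.0, 1.224]
force: [-0.4, 0.2, 0.6]
grip_width: 48.0
grasp_force: 0.0
```

move_arm:
  plan: "0 -35 0 0 48; 0 -70 0 0 48; 0 -105 0 0 48; 0 -105 0 0 48; 0 -105 0 0 48"

```text
clock: 19.32
tcp_pos: [566.3, -155.7, 315.7]
eef_rot: [3.139, -0.0, 1.224]
force: [0.8, -0.0, 0.9]
grip_width: 48.1
grasp_force: 0.0
```

```bash
python3 -c "
from h import *
a=eyes.grab_frame('scene')['img'][80:270,120:390]
cv2.imwrite('pics/fin.png',cv2.resize(a[:,:,::-1],None,fx=2.9,fy=2.9,interpolation=cv2.INTER_CUBIC))
o=observe();print(o['clock'],o['tcp_pos'],o['force'],o['joint_vel'].round(3))"
```

```text
19.3667 [ 567.17939663 -156.02977961  315.17230468] [ 0.36593187 -0.27728167  0.22111976] [-0.002  0.042 -0.023 -0.     0.    -0.   ]
```

View pics/fin.png

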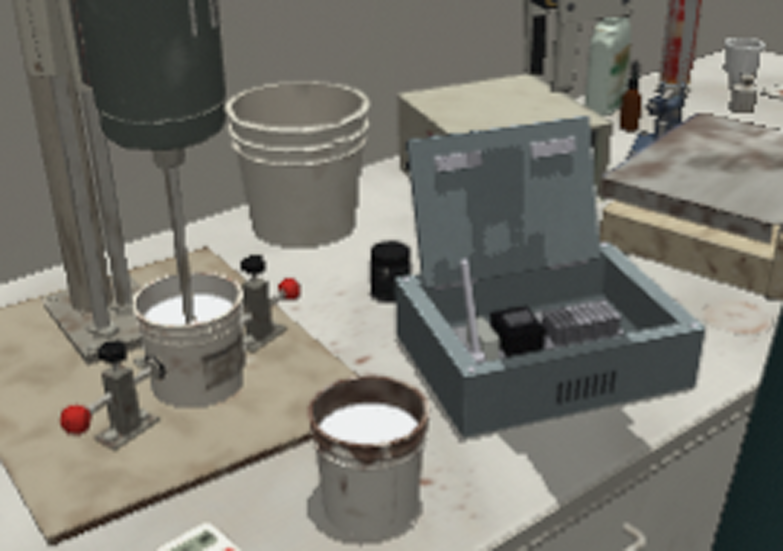

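The panel lies open past upright, with its edge at (412,140) to (588,120). The prop is up, the pot, jar and timer are in place, and the gripper is clear above.

```bash
python3 -c "
from workcell import order; print(order.hand_in())"
```

```text
the job is handed in; nothing more can be done
None
```

I turned both fasteners to their stops, set the panel down on the prop and let go, then swung it back onto its stop, where it stays open on its own; the pot, jar and timer were not touched, and I handed the job in at about 19 s.

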